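# Fit the cover into the sanding machine's dust box

### The job

Close the green dust box with its red cover, which is longer than the opening: tilt it, feed one end deep under the lip opposite the yellow one, let the other end down inside so the cover lies flat on the ledges, then slide it under the yellow lip and push it lightly but definitely (5 to 8 N) home against the hidden rubber stop before letting go. Be gentle: never press the cover harder than 10 N against the stop or 18 N against the box, and leave the hammer, shoe last, glue tin and tack jar where they are.

Things in the scene. Friction and masses are not known exactly. Their poses are not given: they have to be found in the camera images.
- cover: Loose red cover plate, 172 (its x) x 110 (its y) x 6 mm, about 0.4 kg, starting flat on the bench, its x within 0.35 rad of the robot's x. Origin at the centre of its underside, z up. A black upright grip stands in the middle of its top: 16 mm thick along x, 50 mm along y, top 40 mm above the underside. Both ends are alike. Pinch the grip across its 16 mm, fingertips just above the plate.
- dustbox: Fixed green dust box, 240 x 164 mm, open at the top under lips, top face at z = 85 mm. Origin at bench height under the centre of the opening, z up, +x towards the yellow lip, which is the one nearer the robot (its +x is within 0.35 rad of the robot's -x). The lip at the -x end is green. A duct stub sticks out of the -x face to x = -150 mm, 16 to 64 mm high.
- opening (a point): Centre of the box's opening, in its top face; axes as the box's. The opening is 150 mm along x (lip edges at x = -75 and +75) and 116 mm along y; the top and lips are 5 mm thick. Inside, the sides are also at y = -58 and +58.
- ledges (a point): Point midway between the two ledges, level with their upper face, 64 mm above the bench and 21 mm under the opening; axes as the box's. The aluminium ledges, 14 mm wide, run all along the long sides (y = 44 to 58 mm either side), on under both lips; 16 mm are free between them and the underside of the lips. Between the ledges it is hollow.
- pocket (a point): Middle of the end wall of the deep pocket under the green lip, at ledge height: x = -100.5 mm in the box, 25.5 mm in from the lip's edge. With the cover's end against this wall its other end clears the yellow lip's edge by only 3.5 mm.
- stop: Adjustable stop hidden under the yellow lip: a black rubber bumper 112 mm wide, 2 to 15 mm above the ledges, set on a slide that does not give way. Origin: the slide's inner end, at ledge height, x = 80 mm in the box, axes as the box's. The bumper's face stands 0 to 12 mm beyond it along +x; this setting is not measured, feel for it. A cover against it has both ends under lips.
- hammer: Loose shoemaker's hammer lying on the bench, 280 mm long; origin under its middle. To be left alone.
- last: Loose wooden shoe last, about 240 x 62 x 80 mm; origin under its middle. To be left alone.
- gluetin: Loose glue tin, 90 mm across, 110 mm tall; origin at the centre of its base. To be left alone.
- tackjar: Loose amber jar of tacks, 66 mm across, 70 mm tall; origin at the centre of its base. To be left alone.
There are look-alikes about, which are no part of the job. Of the things that look like the cover, the larger one is meant.

How it is judged:
By the outcome, as a careful person would: the job done as asked, in the order asked, and still so for the second after the job is handed in, with the robot touching nothing.
It also fails if it takes over 69 s, if anything falls off the work surface, if the arm or the gripper's body presses on something with over 40 N, if the wrist force passes 120 N, or if a joint passes its speed limit or range.

### The arm

A 6-joint arm with a two-finger parallel gripper is mounted at the origin on the work surface. World frame = base frame: x ahead of the robot, y to its left, z up, the work surface at z = 0. Lengths are in m, angles in rad, forces in N, time in s.
With the tool pointing down it reaches from about 0.325 to 0.875 m from the base axis. Payload 4.4 kg.
Tool frame: the origin (TCP) lies between the finger pads; the fingertips stand 8 mm ahead of it and the grasp point (between the pads) lies 11 mm behind it; z points along the fingers, y is the line along which they close (so a half turn about z gives the same grasp; the last joint's range is limited). The gripper opens to 85 mm and grips with 20 to 120 N. Pads are 22 mm wide; open, the fingers measure 114 mm over their backs; the gripper's body (76 mm by 85 mm) begins 54 mm behind the grasp point. The pads swing forward as they close: fully open they stand 13 mm farther back than shut.
Start: joints at [0.99, 0.207, 1.542, -0, 1.393, -0.15], TCP at [0.24, 0.522, 0.239] pointing down, gripper open.
Joint ranges: [-2.73, 2.73], [-0.86, 2.22], [0.23, 2.46], [-1.11, 4.25], [0.08, 2.63], [-2.82, 2.82]. Speed limits (rad/s): [2.79, 2.79, 3.14, 3.14, 3.14, 3.14].

### API

Orientations are given as a unit quaternion [w, x, y, z].
In Python, from cell import ctrl gives the robot as it stands. The module is installed in compiled form; this text tells all that it offers.
- The arm moves only by the shell command python3 -m pendant 'ROWS'. ROWS is text: rows parted by semicolons, each of 7 numbers parted by spaces: the shift along the tool's x, y, z in m, then the turn, a rotation vector about the tool's x, y, z in rad, then the finger opening in m, from 0 to 0.0854. In form: dx dy dz ax ay az jaw; .... A call has 1 to 20 rows; each row is the pose to reach, as a shift and turn from the pose commanded when the call began, along the tool's axes at that moment; what a row does not reach only later rows make up. A row lasts 1/10 s, in which the tool goes at most 50 mm and 8.59 degrees, less where a joint would pass 70% of its speed; a pose out of reach is approached as far as the arm can. A call with a gripper value outside its range is refused whole. The fingers move at their own pace and stop on an object; the grip force is fixed at half the most. Time passes only in rows, so rows that repeat a pose let the fingers close. It gives the time, the measured TCP pose, the force, the opening and the grip force at its end, in the units of the state.
- ctrl.get_state(): the state, without advancing time (a new reading comes with each control period).
- ctrl.read_camera(name): name is "scene" or "side" or "wrist"; returns the picture (400x640x3 uint8, red, green, blue); there is no depth.
- ctrl.get_calibration(name): a dict with "fx", "fy", "cx", "cy" (pixels), "k1" (the pictures are not rectified: a ray, as slopes to the right and down, at radius r is drawn at 1 + k1 r^2 times it, then the intrinsics apply), "world_from_camera" (4x4, takes a point from camera to world coordinates); the wrist camera has in their place "T_tool_cam" (4x4, takes a point from camera to tool coordinates, whose origin is the TCP and whose axes are the flange's). Camera axes: x right, y down, z forward; pixel columns grow to the right and rows downward; lengths in m; the calibration is good to about 2 mm. A picture is of the moment at which its call begins: read the wrist's pose just before it. get_calibration takes no time and is no camera call.
- ctrl.sign_off(): hands the job in; it is judged then, once.
The state is a dict: "t": time; "joint_pos": joint angles; "joint_velocities": joint speeds; "tau": joint torques, N m; "eef_pos": TCP position; "eef_rot": TCP orientation; "force": force on the tool from outside, world axes, zero at the start; "ft_torque": the same for the moment, N m; "opening": opening from 0.0 (shut) to 1.0 (fully open); "gripper_force": force on a finger pad.
Only numpy, scipy, OpenCV 4.12 (cv2) and the standard library are available. Lean on these libraries where they do the work, as an engineer would, in place of code of your own. Each camera call takes 0.05 s, during which the arm holds its last target. There are 200 camera calls.

## Working session

There is one attempt and no reset: what is moved stays moved. The work goes in short steps, Python scripts to look and compute and a shell command to move; the robot and the scene stay as the last step left them, time stands still between calls to the robot, and variables do not carry over. Pictures are saved under pics/ and viewed, at most 10 in all, crops included, and the job is handed in when it is done.

```bash
mkdir -p pics; cat > h.py <<'E'
import numpy as np, cv2
from cell import ctrl
from scipy.spatial.transform import Rotation as R
def q2R(q): return R.from_quat([q[1],q[2],q[3],q[0]]).as_matrix()
def cam(name):
    c=ctrl.get_calibration(name)
    if name=="wrist":
        s=ctrl.get_state(); T=np.eye(4); T[:3,:3]=q2R(s["eef_rot"]); T[:3,3]=s["eef_pos"]
        c["world_from_camera"]=T@np.array(c["T_tool_cam"])
    return c
def ray(c,uv):
    d=np.array([(uv[0]-c["cx"])/c["fx"],(uv[1]-c["cy"])/c["fy"]]); u=d.copy()
    for _ in range(30): u=d/(1+c["k1"]*(u@u))
    T=np.array(c["world_from_camera"]); return T[:3,3],T[:3,:3]@np.r_[u,1]
def onplane(c,uv,z):
    o,d=ray(c,uv); return o+d*(z-o[2])/d[2]
def proj(c,p):
    T=np.array(c["world_from_camera"]); q=T[:3,:3].T@(np.array(p)-T[:3,3]); u=q[:2]/q[2]
    u=u*(1+c["k1"]*(u@u)); return np.array([u[0]*c["fx"]+c["cx"],u[1]*c["fy"]+c["cy"]])
def save(name,img): cv2.imwrite("pics/"+name,img[:,:,::-1])
E
python3 - <<'E'
from h import *
for n in("scene","side"):
    c=cam(n); save(n+"0.png",ctrl.read_camera(n)); print(n,{k:np.round(v,3).tolist() for k,v in c.items()})
s=ctrl.get_state();print(s)
E
```

```text
scene {'fx': 444.109, 'fy': 444.109, 'cx': 321.03, 'cy': 197.676, 'k1': -0.077, 'world_from_camera': [[-0.718, 0.527, -0.454, 1.154], [0.696, 0.555, -0.455, 0.544], [0.012, -0.643, -0.766, 1.067], [0.0, 0.0, 0.0, 1.0]]}
side {'fx': 375.928, 'fy': 375.928, 'cx': 310.985, 'cy': 199.741, 'k1': -0.05, 'world_from_camera': [[0.972, -0.151, 0.18, 0.399], [-0.235, -0.57, 0.787, -0.816], [-0.016, -0.807, -0.59, 0.699], [0.0, 0.0, 0.0, 1.0]]}
{'t': 0.1, 'joint_pos': array([ 9.89514728e-01,  2.07393008e-01,  1.54281782e+00,  8.66174589e-06,
        1.39350197e+00, -1.50508325e-01]), 'joint_velocities': array([ 7.09125081e-05, -1.33641898e-03, -3.05794487e-03, -9.52466841e-04,
       -2.34806621e-03, -4.61250167e-04]), 'tau': array([ 2.28183040e-05, -3.84092975e+01, -2.92550951e+01, -2.33534529e-04,
        4.83485070e-03,  1.91659296e-05]), 'eef_pos': array([0.23974489, 0.52189778, 0.23820561]), 'eef_rot': array([-3.83257517e-04,  2.13725778e-01,  9.76893120e-01, -9.88373043e-04]), 'force': array([-0.58499549, -0.24981773, -0.18735684]), 'ft_torque': array([-0.01045521, -0.00534079, -0.00577597]), 'gripper_force': 0.0, 'opening': 1.0013038064175475}
```

View pics/scene0.png

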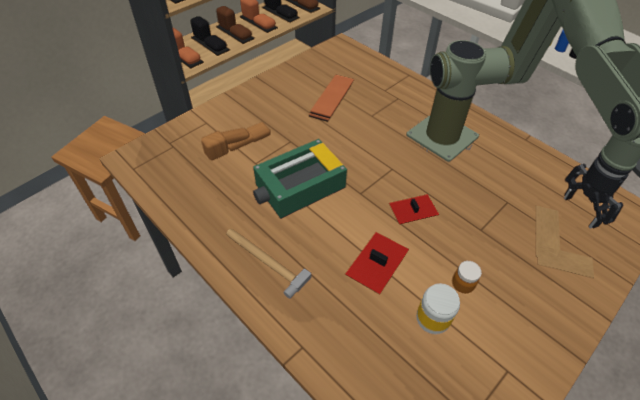

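View pics/side0.png

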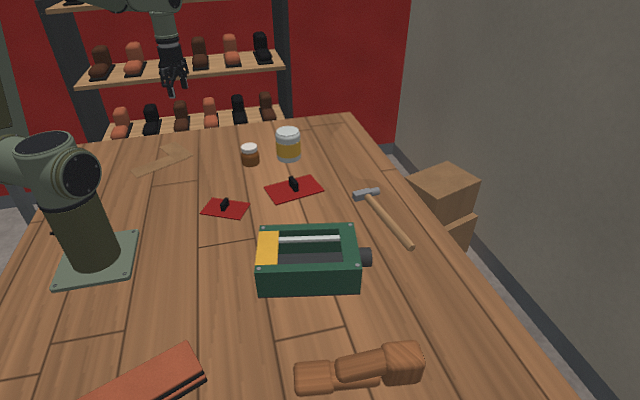

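The scene view shows the large red cover at (378,262), a smaller red plate at (414,208), and a terracotta slab at (331,97). The box is at (300,178) with its yellow lip at (326,158), the hammer at (270,262), the last at (235,140), the tin at (438,308) and the jar at (467,277). In the side view the cover is at (294,189), the small plate at (225,208) and the box at (308,258).

Candidates for the cover are (378,262), (414,208) and (331,97). I choose the larger red plate with a black grip, (378,262), and check it in a crop.

```bash
cat > meas.py <<'E'
from h import *
def masks(img):
    r,g,b=[img[:,:,i].astype(int) for i in range(3)]
    return dict(red=(r>90)&(g<50)&(b<50), yel=(r>170)&(g>120)&(b<70), grn=(g>r+15)&(g>b+5)&(g<140)&(r<70))
def quad(m,eps=0.04):
    m=cv2.morphologyEx(m.astype(np.uint8),cv2.MORPH_CLOSE,np.ones((3,3)))
    cs,_=cv2.findContours(m,cv2.RETR_EXTERNAL,cv2.CHAIN_APPROX_NONE)
    return cs
E
python3 - <<'E'
from meas import *
for n in("scene","side"):
    img=ctrl.read_camera(n); c=cam(n); M=masks(img)
    for k,z in(("red",.006),("yel",.085),("grn",.085)):
        for cc in quad(M[k]):
            if cv2.contourArea(cc)<150: continue
            h=cv2.convexHull(cc)
            for e in np.arange(.01,.2,.005):
                a=cv2.approxPolyDP(h,e*cv2.arcLength(h,True),True)
                if len(a)<=(4 if k!="grn" else 6): break
            a=a[:,0]; P=np.array([onplane(c,p,z)[:2] for p in a])
            if k=="red" and P[:,0].max()>1.5 : continue
            print(n,k,cv2.contourArea(cc),a.tolist(),P.round(3).tolist(),"mean",P.mean(0).round(4),
              "sides",np.linalg.norm(P-np.roll(P,-1,0),axis=1).round(3))
    if n=="scene":
        save("crop.png",np.hstack([cv2.resize(img[180:340,340:500],None,fx=2.5,fy=2.5,interpolation=2),cv2.resize(img[130:230,240:360][:, :100],(400,400),interpolation=2)]))
E
```

```text
scene red 1888.5 [[376, 233], [407, 249], [380, 292], [346, 274]] [[0.502, 0.121], [0.479, 0.22], [0.639, 0.257], [0.665, 0.156]] mean [0.5711 0.1885] sides [0.101 0.164 0.104 0.167]
scene red 808.0 [[427, 195], [437, 214], [399, 223], [390, 203]] [[0.274, 0.136], [0.313, 0.204], [0.424, 0.145], [0.384, 0.076]] mean [0.3487 0.1401] sides [0.078 0.126 0.08  0.126]
scene yel 383.5 [[310, 148], [323, 143], [342, 164], [328, 169]] [[0.453, -0.213], [0.406, -0.201], [0.43, -0.093], [0.476, -0.108]] mean [ 0.4413 -0.1536] sides [0.048 0.111 0.049 0.108]
scene grn 3320.0 [[344, 186], [280, 217], [257, 185], [254, 167], [315, 141], [345, 169]] [[0.491, -0.026], [0.703, -0.068], [0.675, -0.206], [0.635, -0.27], [0.419, -0.226], [0.438, -0.072]] mean [ 0.5601 -0.1444] sides [0.217 0.14  0.075 0.221 0.155 0.07 ]
side red 551.5 [[200, 213], [212, 198], [249, 203], [239, 219]] [[0.271, 0.129], [0.309, 0.198], [0.421, 0.141], [0.384, 0.07]] mean [0.3462 0.1344] sides [0.079 0.126 0.081 0.127]
side red 809.0 [[323, 191], [278, 204], [264, 187], [310, 175]] [[0.66, 0.145], [0.507, 0.113], [0.478, 0.
[... 351 characters left out ...]
-0.462, 1.994], [-1.225, 4.487]] mean [-0.4935  3.0623] sides [1.839 0.448 2.608 1.177]
side red 3957.0 [[270, 0], [273, 48], [183, 56], [183, 3]] [[1.101, 4.275], [0.781, 1.97], [0.153, 1.965], [0.053, 4.498]] mean [0.5223 3.1769] sides [2.327 0.628 2.535 1.071]
side red 6000.5 [[0, 0], [33, 0], [87, 142], [29, 133]] [[-2.908, 6.618], [-2.242, 6.149], [-0.191, 0.741], [-0.48, 0.917]] mean [-1.4554  3.6063] sides [0.815 5.784 0.338 6.197]
side grn 5011.0 [[352, 223], [361, 262], [359, 292], [258, 295], [254, 272], [260, 226]] [[0.664, -0.121], [0.64, -0.257], [0.607, -0.338], [0.402, -0.293], [0.402, -0.227], [0.435, -0.074]] mean [ 0.525  -0.2183] sides [0.138 0.087 0.209 0.066 0.157 0.234]
```

View pics/crop.png

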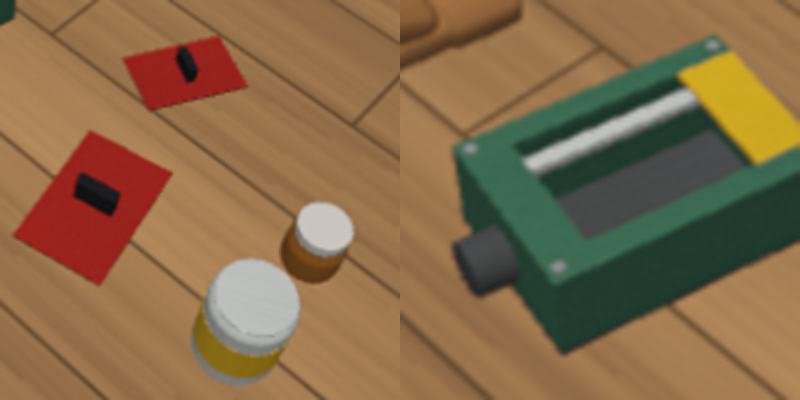

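The crop confirms it: the plate at (378,262) is larger (about 0.172 x 0.11 m) and carries a black grip, while the other measures 126 x 79 mm. Next I'll move the wrist over the cover.

```bash
cat >> h.py <<'E'
def Rtool(yaw,t=0.):
    # tool y along world yaw; t tilts: +x(world-ish along y-axis dir) end of cover goes down
    y=np.array([np.cos(yaw),np.sin(yaw),0]); zz=np.array([0,0,-1.]); x=np.cross(y,zz)
    B=np.stack([x,y,zz],1)
    return B@R.from_rotvec([t,0,0]).as_matrix()
def delta(p,Rt,s=None):
    s=s or ctrl.get_state(); A=q2R(s["eef_rot"])
    return np.round(np.r_[A.T@(np.array(p)-s["eef_pos"]),R.from_matrix(A.T@Rt).as_rotvec()],4)
E
python3 - <<'E'
from h import *
print(np.round(ctrl.get_calibration("wrist")["T_tool_cam"],3), ctrl.get_calibration("wrist")["fx"])
print(Rtool(0,0.2)@[0,1,0])
print(delta([.571,.185,.24],Rtool(.22)))
E
```

```text
[[ 0.    -0.945 -0.326  0.083]
 [ 1.    -0.     0.001 -0.001]
 [-0.001 -0.326  0.945 -0.134]
 [ 0.     0.     0.     1.   ]] 305.68592665474176
[ 0.98006658  0.         -0.19866933]
[-4.416e-01 -1.680e-01 -1.300e-03 -1.500e-03  5.000e-04  9.199e-01]
```

```bash
python3 -m pendant '-0.09 -0.034 -0.02 0 0 0.15 0.05; -0.18 -0.067 -0.02 0 0 0.4 0.05; -0.4416 -0.168 -0.001 -0.0015 0.0005 0.92 0.05; -0.4416 -0.168 -0.001 -0.0015 0.0005 0.92 0.05; -0.4416 -0.168 -0.001 -0.0015 0.0005 0.92 0.05; -0.4416 -0.168 -0.001 -0.0015 0.0005 0.92 0.05; -0.4416 -0.168 -0.001 -0.0015 0.0005 0.92 0.05; -0.4416 -0.168 -0.001 -0.0015 0.0005 0.92 0.05; -0.4416 -0.168 -0.001 -0.0015 0.0005 0.92 0.05; -0.4416 -0.168 -0.001 -0.0015 0.0005 0.92 0.05; -0.4416 -0.168 -0.001 -0.0015 0.0005 0.92 0.05; -0.4416 -0.168 -0.001 -0.0015 0.0005 0.92 0.05; -0.4416 -0.168 -0.001 -0.0015 0.0005 0.92 0.05'
cat > cov.py <<'E'
from meas import *
c=cam("wrist"); img=ctrl.read_camera("wrist"); m=masks(img)["red"]
cs=[x for x in quad(m) if cv2.contourArea(x)>500]
for cc in cs:
    h=cv2.convexHull(cc)
    P=np.array([onplane(c,p,.006)[:2] for p in h[:,0].astype(float)],np.float32)
    r=cv2.minAreaRect(P*1000); print(cv2.contourArea(cc),r, h[:,0].min(0),h[:,0].max(0))
import sys
save(sys.argv[1],img)
E
python3 cov.py w1.png
```

```text
t: 1.5
eef_pos: [0.5703, 0.1863, 0.2401]
eef_rot: [-0.001, 0.625, 0.781, 0.001]
force: [-0.1, -0.8, 0.1]
opening: 0.589
gripper_force: 0.0
```

View pics/w1.png

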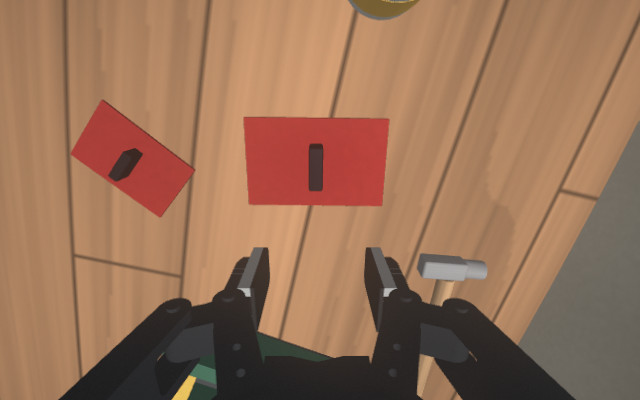

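The wrist view shows the whole cover with corners at about (245,117), (388,119), (382,206) and (249,205), and its grip at (316,167). The mask needs loosening.

```bash
sed -i 's/red=(r>90)&(g<50)&(b<50)/red=(r>90)\&(r>2.2*g)\&(r>2.2*b)/' meas.py
python3 cov.py w1b.png
python3 - <<'E'
from h import *
c=cam("wrist"); print(onplane(c,(316,144),.04),onplane(c,(316,167),.02))
E
```

```text
11785.5 ((569.8251953125, 186.18243408203125), (170.2263946533203, 108.5003662109375), 12.022022247314453) [244 118] [388 205]
6710.5 ((347.14935302734375, 138.52186584472656), (84.10020446777344, 131.20565795898438), 62.227352142333984) [ 71 101] [193 216]
[0.56416705 0.21456425 0.04      ] [0.57085479 0.18481159 0.02      ]
```

```bash
python3 - <<'E'
from h import *
print(delta([.570,.186,.017],Rtool(.21)))
E
```

```text
[-0.0008 -0.0006  0.2234  0.0009 -0.0013  0.0119]
```

```bash
python3 -m pendant '-0.0005 -0.0005 0.05 0.001 -0.001 0.012 0.05; -0.0005 -0.0005 0.1 0.001 -0.001 0.012 0.05; -0.0005 -0.0005 0.15 0.001 -0.001 0.012 0.05; -0.0005 -0.0005 0.18 0.001 -0.001 0.012 0.05; -0.0005 -0.0005 0.2 0.001 -0.001 0.012 0.05; -0.0005 -0.0005 0.214 0.001 -0.001 0.012 0.05; -0.0005 -0.0005 0.2225 0.001 -0.001 0.012 0.05; -0.0005 -0.0005 0.2225 0.001 -0.001 0.012 0.05'
python3 -m pendant '0 0 0 0 0 0 0.03; 0 0 0 0 0 0 0.02; 0 0 0 0 0 0 0.01; 0 0 0 0 0 0 0.005; 0 0 0 0 0 0 0.005; 0 0 0 0 0 0 0.005; 0 0 0 0 0 0 0.005; 0 0 0 0 0 0 0.005'
```

```text
t: 2.4
eef_pos: [0.5704, 0.1855, 0.0173]
eef_rot: [-0.0, 0.63, 0.777, -0.0]
force: [-1.1, 0.7, -0.1]
opening: 0.585
gripper_force: 0.0
t: 3.2
eef_pos: [0.5719, 0.1853, 0.0194]
eef_rot: [0.001, 0.63, 0.777, 0.001]
force: [-2.6, -0.2, 6.4]
opening: 0.176
gripper_force: 61.3
```

Gripped. Lift and carry it to the far side of the box, so the wrist camera looks at the box past the held cover.

```bash
python3 -m pendant '0 0 -0.02 0 0 0 0.005; 0 0 -0.05 0 0 0 0.005; 0 0 -0.1 0 0 0 0.005; 0 0 -0.15 0 0 0 0.005; 0 0 -0.2 0 0 0 0.005; 0 0 -0.25 0 0 0 0.005; 0 0 -0.25 0 0 0 0.005; 0 0 -0.25 0 0 0 0.005'
python3 - <<'E'
from h import *
print(ctrl.get_state()["force"],delta([.53,-.31,.27],Rtool(-.2)))
E
```

```text
t: 4.0
eef_pos: [0.5713, 0.1851, 0.2684]
eef_rot: [0.001, 0.63, 0.777, 0.001]
force: [-0.4, -0.2, -5.4]
opening: 0.174
gripper_force: 59.8
[-0.41127619 -0.19374163 -5.36092079] [-4.759e-01 -1.426e-01 -1.900e-03  2.200e-03 -4.000e-04  4.079e-01]
```

```bash
python3 -m pendant '-0.04 -0.012 -0.002 0 0 0.04 0.005; -0.09 -0.025 -0.002 0 0 0.08 0.005; -0.14 -0.04 -0.002 0 0 0.12 0.005; -0.19 -0.055 -0.002 0 0 0.16 0.005; -0.24 -0.07 -0.002 0 0 0.2 0.005; -0.285 -0.085 -0.002 0 0 0.25 0.005; -0.33 -0.1 -0.002 0.001 0 0.3 0.005; -0.375 -0.112 -0.002 0.002 0 0.34 0.005; -0.42 -0.125 -0.002 0.002 0 0.38 0.005; -0.455 -0.136 -0.002 0.002 0 0.408 0.005; -0.476 -0.1425 -0.002 0.002 0 0.408 0.005; -0.476 -0.1425 -0.002 0.002 0 0.408 0.005; -0.476 -0.1425 -0.002 0.002 0 0.408 0.005'
python3 - <<'E'
from h import *
save("w2.png",ctrl.read_camera("wrist"))
E
```

```text
t: 5.3
eef_pos: [0.5281, -0.3092, 0.2654]
eef_rot: [-0.005, 0.775, 0.632, -0.001]
force: [0.5, 0.8, -5.3]
opening: 0.176
gripper_force: 59.8
```

View pics/w2.png

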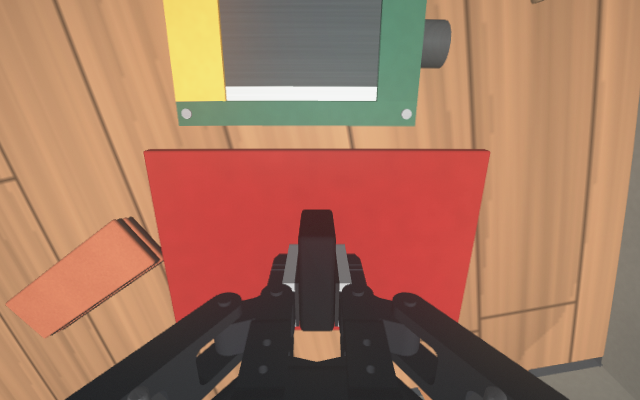

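The held cover is square and centred in the grip, with its top edge running from (145,150) to (488,150). The box's yellow lip edge is at about x = 222, its green lip edge at x = 380 and its duct at (437,43), but the box is cut off at the top, so I'll back off a little.

```bash
python3 -m pendant '-0.04 0 -0.03 0 0 0 0.005; -0.08 0 -0.06 0 0 0 0.005; -0.1 0 -0.08 0 0 0 0.005; -0.1 0 -0.08 0 0 0 0.005; -0.1 0 -0.08 0 0 0 0.005; -0.1 0 -0.08 0 0 0 0.005'
python3 - <<'E'
from h import *
save("w3.png",ctrl.read_camera("wrist"))
E
```

```text
t: 5.95
eef_pos: [0.5102, -0.4057, 0.3473]
eef_rot: [-0.003, 0.773, 0.634, -0.001]
force: [-0.2, 0.3, -5.9]
opening: 0.179
gripper_force: 60.0
```

View pics/w3.png

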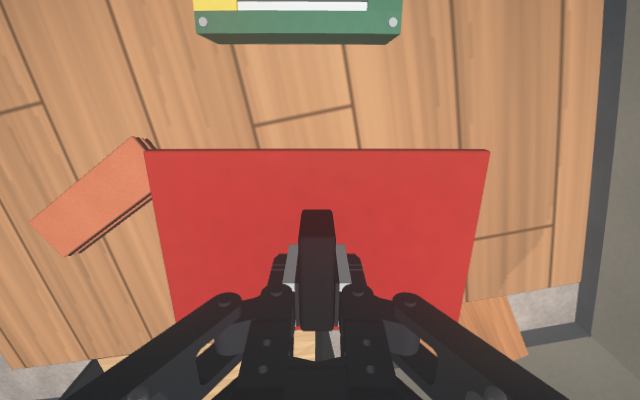

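That was the wrong way, as the box is now only at the top edge. I'll come forward and rise.

```bash
python3 -m pendant '0.05 0 -0.02 0 0 0 0.005; 0.1 0.0 -0.04 0 0 0 0.005; 0.14 0.01 -0.06 0 0 0 0.005; 0.155 0.015 -0.06 0 0 0 0.005; 0.155 0.015 -0.06 0 0 0 0.005; 0.155 0.015 -0.06 0 0 0 0.005; 0.155 0.015 -0.06 0 0 0 0.005'
python3 - <<'E'
from h import *
save("w4.png",ctrl.read_camera("wrist"))
E
```

```text
t: 6.7
eef_pos: [0.5551, -0.2593, 0.408]
eef_rot: [-0.002, 0.774, 0.633, -0.001]
force: [0.7, -0.5, -5.0]
opening: 0.176
gripper_force: 60.0
```

View pics/w4.png

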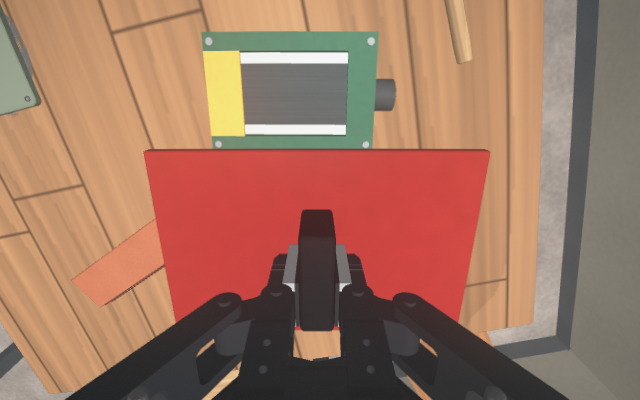

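Now the full opening shows: the yellow lip edge runs (241,51)-(245,136), the green lip edge (349,52)-(346,136), and the duct is at (385,95). I'll measure it sub-pixel, and check the result by projecting into the scene and side views.

```bash
cat > box.py <<'E'
from h import *
c=cam("wrist"); img=ctrl.read_camera("wrist").astype(float)
r,g,b=img[:,:,0],img[:,:,1],img[:,:,2]
def cross(p,th,last=False):
    s=np.sign(p-th); i=np.where(s[1:]!=s[:-1])[0]; i=i[-1 if last else 0]; return i+(th-p[i])/(p[i+1]-p[i])
L=[];Rr=[];U=[];D=[]
for v in range(66,122):
    q=r[v,225:260]-b[v,225:260]; L.append((225+cross(q,(q.max()+q.min())/2),v))
    q=(g-r)[v,330:365]; Rr.append((330+cross(q,(q[-5:].mean()+q[:8].mean())/2),v))
for u in range(214,238):
    q=(r-b)[44:60,u]; U.append((u,44+cross(q,(q[0]+q[-1])/2)))
    q=(r-b)[128:142,u]; D.append((u,128+cross(q,(q[0]+q[-1])/2)))
W=lambda pts,z: np.array([onplane(c,p,z)[:2] for p in pts])
L,Rr,U,D=W(L,.083),W(Rr,.083),W(U,.085),W(D,.085)
def fit(P):
    m=np.median(P,0); vx,vy,x,y=cv2.fitLine(P.astype(np.float32)*1000,cv2.DIST_HUBER,0,.01,.01).ravel(); return np.array([x,y])/1000,np.array([vx,vy])
fs=[fit(P) for P in(L,Rr,U,D)]
for n,f in zip("LRUD",fs): print(n,f[0].round(4),np.degrees(np.arctan(f[1][1]/f[1][0])).round(2))
# box -x axis direction a
ang=np.mean([np.arctan2(*( -np.sign(f[1][1])*f[1][0], abs(f[1][1]))) for f in fs[:2]]+[np.arctan(f[1][1]/f[1][0]) for f in fs[2:]])
a=np.array([np.cos(ang),np.sin(ang)]); n=np.array([-a[1],a[0]])
l,rr,u,d=fs[0][0]@a,fs[1][0]@a,fs[2][0]@n,fs[3][0]@n
print("ang",ang,"len",rr-l,"wid",u-d); C=a*(l+rr)/2+n*(u+d)/2; print("C",C)
for nme in("scene","side"):
    k=cam(nme); I=ctrl.read_camera(nme).copy()
    for su in(-.075,.075):
        for sv in(-.058,.058):
            p=proj(k,np.r_[C+a*su+n*sv,.085]); cv2.circle(I,tuple(np.int32(np.round(p))),0,(255,0,255),-1)
    x,y=np.int32(proj(k,np.r_[C,.085])); globals()[nme]=cv2.resize(I[y-40:y+40,x-50:x+50],(400,320),interpolation=0)
save("chk.png",np.hstack([scene,side]))
E
python3 box.py
```

```text
L [ 0.4652 -0.1657] 78.43
R [ 0.614  -0.1825] 78.22
U [ 0.4599 -0.0993] -10.77
D [ 0.4244 -0.2109] -12.27
ang -0.20241457 len 0.14919579 wid 0.11650661
C [ 0.5393959  -0.17507964]
```

View pics/chk.png

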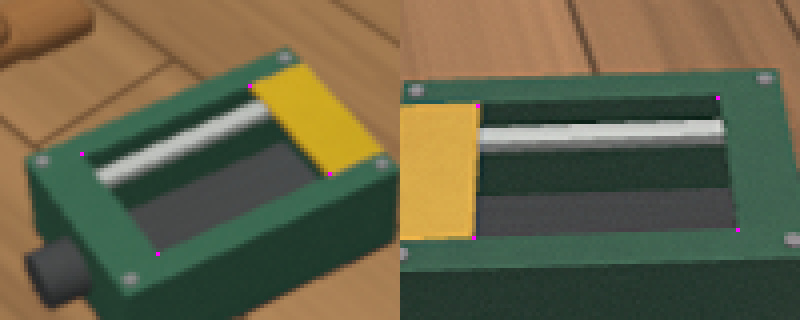

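The projected corners land on the opening in both fixed views to within 1 px. Next, the cover's offset in the hand and the target poses.

```bash
cat > plan.py <<'E'
from h import *
C=np.array([.5394,-.1751]); ang=-.203
a=np.array([np.cos(ang),np.sin(ang)]); n=np.array([-a[1],a[0]])
OFF=[0,0,.0194]   # cover underside centre in tool frame
def pose(U,z,t,lat=0):
    """TCP for far lower corner at u=U, height z above ledge, tilt t(rad)"""
    Rt=Rtool(ang,t); c=np.r_[C+a*U+n*lat,.064+z]-Rt@[0,.086,0]
    return c-Rt@OFF, Rt
def where():
    s=ctrl.get_state(); Rt=q2R(s["eef_rot"]); p=s["eef_pos"]+Rt@OFF
    f=p+Rt@[0,.086,0]; e=p-Rt@[0,.086,0]
    g=lambda q:[round(float(v)*1000,1) for v in((q[:2]-C)@a,(q[:2]-C)@n,q[2]-.064)]
    y=Rt[:,1]
    print("t",round(s["t"],2),"far",g(f),"near",g(e),"tilt",round(float(np.arcsin(-y[2])),4),"yawerr",round(float(np.arctan2(y[1],y[0])-ang),4),"force box(u,lat,z)",np.round([s["force"][:2]@a,s["force"][:2]@n,s["force"][2]],2))
E
python3 - <<'E'
from plan import *
c=dict(ctrl.get_calibration("wrist")); c["world_from_camera"]=c["T_tool_cam"]
for p in((145,151),(488,151),(150,180),(482,180)): print(onplane(c,p,.0134).round(4))
where()
print(delta(*pose(.066,.045,.21)))
E
```

```text
[ 0.0558 -0.083   0.0134]
[0.0558 0.0853 0.0134]
[ 0.041  -0.0831  0.0134]
[0.041  0.0849 0.0134]
t 6.9 far [118.6, -79.9, 325.2] near [-53.4, -80.2, 325.8] tilt 0.0032 yawerr 0.0014 force box(u,lat,z) [-0.26 -0.03 -5.63]
[ 8.010e-02 -4.580e-02  2.631e-01  2.068e-01  1.000e-04  1.400e-03]
```

```bash
sed -i 's/OFF=\[.*\] /OFF=[0,.001,.0195] /' plan.py; python3 -m pendant '0.03 -0.015 0.03 0.05 0 0.001 0.005; 0.06 -0.03 0.07 0.1 0 0.001 0.005; 0.08 -0.0458 0.11 0.15 0 0.001 0.005; 0.08 -0.0465 0.15 0.207 0 0.001 0.005; 0.08 -0.0465 0.19 0.207 0 0.001 0.005; 0.08 -0.0465 0.22 0.207 0 0.001 0.005; 0.08 -0.0465 0.245 0.207 0 0.001 0.005; 0.08 -0.0465 0.26 0.207 0 0.001 0.005; 0.08 -0.0465 0.263 0.207 0 0.001 0.005; 0.08 -0.0465 0.263 0.207 0 0.001 0.005; 0.08 -0.0465 0.263 0.207 0 0.001 0.005'
python3 - <<'E'
from plan import *
where(); print(delta(*pose(.066,.004,.21)))
E
```

```text
t: 8.0
eef_pos: [0.5269, -0.1723, 0.1486]
eef_rot: [-0.079, 0.771, 0.629, -0.065]
force: [-1.2, -0.1, -5.3]
opening: 0.176
gripper_force: 60.0
t 8.0 far [68.4, 0.3, 47.8] near [-100.0, 0.0, 82.8] tilt 0.2052 yawerr 0.0014 force box(u,lat,z) [-1.14 -0.31 -5.27]
[-0.0001  0.0067  0.0429  0.0048  0.0017  0.0014]
```

```bash
python3 -m pendant '0 0.001 0.01 0.004 0.0015 0.001 0.005; 0 0.003 0.02 0.004 0.0015 0.001 0.005; 0 0.0045 0.03 0.004 0.0015 0.001 0.005; 0 0.006 0.037 0.004 0.0015 0.001 0.005; 0 0.0065 0.0425 0.004 0.0015 0.001 0.005; 0 0.0065 0.0425 0.004 0.0015 0.001 0.005; 0 0.0065 0.0425 0.004 0.0015 0.001 0.005'
python3 - <<'E'
from plan import *
where(); print(delta(*pose(.066,.002,.21)))
E
```

```text
t: 8.7
eef_pos: [0.5232, -0.171, 0.1037]
eef_rot: [-0.083, 0.77, 0.629, -0.067]
force: [0.8, 0.3, -4.7]
opening: 0.178
gripper_force: 60.0
t 8.7 far [64.2, 0.8, 2.3] near [-103.9, 0.6, 38.7] tilt 0.2131 yawerr 0.0009 force box(u,lat,z) [ 0.73  0.48 -4.69]
[-0.0007  0.0017  0.0002 -0.0031 -0.0007  0.0009]
```

```bash
for i in 1; do python3 -m pendant '0 0.0001 0.0005 0 0 0 0.005; 0 0.0002 0.001 0 0 0 0.005; 0 0.0002 0.001 0 0 0 0.005' | sed -n '1,2p;4p'; python3 -c "from plan import *;where()"; done
python3 -m pendant '0 0.0001 0.0005 0 0 0 0.005; 0 0.0002 0.001 0 0 0 0.005; 0 0.0002 0.001 0 0 0 0.005' >/dev/null; python3 -c "from plan import *;where()"
```

```text
t: 9.0
eef_pos: [0.5234, -0.1711, 0.1031]
force: [-0.4, -0.3, -4.4]
t 9.0 far [64.5, 0.7, 1.7] near [-103.7, 0.6, 38.0] tilt 0.2122 yawerr 0.0009 force box(u,lat,z) [-0.31 -0.42 -4.43]
t 9.3 far [64.1, 0.8, 0.3] near [-104.0, 0.7, 36.6] tilt 0.2131 yawerr 0.0009 force box(u,lat,z) [-1.03 -0.18 -5.37]
```

```bash
python3 -m pendant '0 0.0001 0.0005 0 0 0 0.005; 0 0.0002 0.001 0 0 0 0.005; 0 0.0002 0.001 0 0 0 0.005' >/dev/null; python3 -c "from plan import *;where()"
python3 -m pendant '0 0.0001 0.0005 0 0 0 0.005; 0 0.0001 0.0005 0 0 0 0.005' >/dev/null; python3 -c "from plan import *;where()"
```

```text
t 9.6 far [64.2, 0.7, -0.5] near [-103.9, 0.6, 35.9] tilt 0.2129 yawerr 0.0009 force box(u,lat,z) [-0.89  0.51 -3.25]
t 9.8 far [64.2, 0.8, -0.7] near [-104.0, 0.6, 35.7] tilt 0.2129 yawerr 0.0009 force box(u,lat,z) [-2.73  0.64 -0.29]
```

```bash
python3 -m pendant '0 -0.0003 -0.0012 0 0 0 0.005; 0 0.0046 -0.0023 0 0 0 0.005; 0 0.0095 -0.0033 0 0 0 0.005; 0 0.0144 -0.0044 0 0 0 0.005; 0 0.0193 -0.0054 0 0 0 0.005; 0 0.0242 -0.0065 0 0 0 0.005; 0 0.029 -0.0075 0 0 0 0.005; 0 0.029 -0.0075 0 0 0 0.005; 0 0.029 -0.0075 0 0 0 0.005' >/dev/null; python3 -c "from plan import *;where()"
```

```text
t 10.7 far [94.1, 0.8, -0.1] near [-74.0, 0.7, 36.3] tilt 0.2133 yawerr 0.0009 force box(u,lat,z) [ 0.3   0.85 -5.1 ]
```

```bash
python3 -m pendant '0 0.001 -0.0002 0 0 0 0.005; 0 0.002 -0.0004 0 0 0 0.005; 0 0.003 -0.0006 0 0 0 0.005; 0 0.003 -0.0006 0 0 0 0.005' >/dev/null; python3 -c "from plan import *;where()"
for i in 1 2; do python3 -m pendant '0 0.0005 -0.0001 0 0 0 0.005; 0 0.001 -0.0002 0 0 0 0.005; 0 0.001 -0.0002 0 0 0 0.005' >/dev/null; python3 -c "from plan import *;where()"; done
```

```text
t 11.1 far [97.3, 0.8, 0.1] near [-70.8, 0.6, 36.4] tilt 0.2126 yawerr 0.0008 force box(u,lat,z) [ 0.42  0.77 -5.08]
t 11.4 far [98.2, 0.8, -0.0] near [-69.9, 0.6, 36.3] tilt 0.2129 yawerr 0.0009 force box(u,lat,z) [-0.62 -0.89 -4.98]
t 11.7 far [98.7, 0.9, -0.2] near [-69.4, 0.7, 36.3] tilt 0.2141 yawerr 0.0008 force box(u,lat,z) [-1.13  0.21 -4.04]
```

```bash
python3 -m pendant '0 0.0005 -0.0001 0 0 0 0.005; 0 0.0005 -0.0001 0 0 0 0.005' >/dev/null; python3 -c "from plan import *;where()"
```

```text
t 11.9 far [98.8, 0.9, -0.3] near [-69.3, 0.7, 36.4] tilt 0.2151 yawerr 0.0009 force box(u,lat,z) [-3.86 -0.53 -2.32]
```

Contact with the pocket wall felt, 0.4 mm from nominal. Back off about 1 mm, then rotate down about that end.

```bash
python3 -m pendant '0 -0.001 0 0 0 0 0.005; 0 -0.0015 -0.0002 0 0 0 0.005; 0 -0.0015 -0.0002 0 0 0 0.005' >/dev/null; python3 - <<'E'
from plan import *
where()
for t in(.18,.15,.12,.09,.06,.03,.0): print(delta(*pose(.0992-.006*np.sin(t),.0005,t,0)))
E
```

```text
t 12.2 far [98.7, 0.8, 0.6] near [-69.5, 0.6, 36.7] tilt 0.2118 yawerr 0.0009 force box(u,lat,z) [-0.43 -0.47 -4.45]
[-0.0007 -0.0011  0.003  -0.0318 -0.0007  0.0008]
[-0.0007 -0.0014  0.0056 -0.0618 -0.0007  0.0008]
[-0.0007 -0.0016  0.0082 -0.0918 -0.0007  0.0008]
[-0.0007 -0.0017  0.0108 -0.1218 -0.0007  0.0008]
[-0.0007 -0.0018  0.0134 -0.1518 -0.0007  0.0008]
[-0.0007 -0.0018  0.0161 -0.1818 -0.0007  0.0008]
[-0.0007 -0.0016  0.0187 -0.2118 -0.0007  0.0008]
```

```bash
python3 -m pendant '-0.0003 -0.0011 0 0 0 0 0.005; -0.0007 -0.0012 0.003 -0.032 -0.0007 0.0008 0.005; -0.0007 -0.0014 0.0056 -0.062 -0.0007 0.0008 0.005; -0.0007 -0.0016 0.0082 -0.092 -0.0007 0.0008 0.005; -0.0007 -0.0017 0.0108 -0.122 -0.0007 0.0008 0.005; -0.0007 -0.0017 0.0108 -0.122 -0.0007 0.0008 0.005; -0.0007 -0.0017 0.0108 -0.122 -0.0007 0.0008 0.005' >/dev/null; python3 - <<'E'
from plan import *
where()
for t in(.06,.03,.0): print(delta(*pose(.0992-.006*np.sin(t),.0005,t,0)))
E
```

```text
t 12.9 far [98.4, -0.1, 0.7] near [-72.8, -0.1, 16.3] tilt 0.0908 yawerr -0.0 force box(u,lat,z) [ 0.52  0.67 -4.9 ]
[ 0.0001 -0.0002  0.0028 -0.0308  0.0001 -0.    ]
[ 0.0001 -0.0004  0.0055 -0.0608  0.0001 -0.    ]
[ 0.0001 -0.0006  0.0081 -0.0908  0.0001 -0.    ]
```

```bash
python3 -m pendant '0 0.0001 0.0014 -0.015 0 0 0.005; 0 0.0001 0.0028 -0.031 0 0 0.005; 0 0 0.0042 -0.046 0 0 0.005; 0 -0.0001 0.0055 -0.061 0 0 0.005; 0 -0.0002 0.0068 -0.076 0 0 0.005; 0 -0.0003 0.008 -0.091 0 0 0.005; 0 -0.0003 0.008 -0.091 0 0 0.005; 0 -0.0003 0.008 -0.091 0 0 0.005' >/dev/null; python3 -c "from plan import *;where()"
python3 -m pendant '0 0 0.0005 0 0 0 0.005; 0 0 0.0005 0 0 0 0.005' >/dev/null; python3 -c "from plan import *;where()"
```

```text
t 13.7 far [99.3, -0.0, 0.3] near [-72.7, 0.0, 0.3] tilt -0.0001 yawerr -0.0001 force box(u,lat,z) [ 0.19  0.   -4.92]
t 13.9 far [99.6, -0.0, -0.0] near [-72.4, -0.1, -0.1] tilt -0.0004 yawerr 0.0 force box(u,lat,z) [-0.54 -0.79 -3.79]
```

```bash
python3 -m pendant '0 0 0.0005 0 0 0 0.005; 0 0 0.0005 0 0 0 0.005' >/dev/null; python3 -c "from plan import *;where()";python3 -m pendant '0 0 0.0003 0 0 0 0.005; 0 0 0.0003 0 0 0 0.005' >/dev/null; python3 -c "from plan import *;where();print(ctrl.get_state()['ft_torque'])"
```

```text
t 14.1 far [99.7, -0.0, -0.0] near [-72.3, -0.1, -0.1] tilt -0.0004 yawerr 0.0001 force box(u,lat,z) [-2.42 -0.38  0.48]
t 14.3 far [99.7, -0.0, -0.0] near [-72.3, -0.1, -0.1] tilt -0.0005 yawerr 0.0002 force box(u,lat,z) [-4.44  0.7   4.17]
[0.21690158 0.62001169 0.00069461]
```

```bash
python3 -m pendant '0 0 -0.0003 0 0 0 0.005; 0 0 -0.0005 0 0 0 0.005; 0 -0.0005 -0.0006 0 0 0 0.005; 0 -0.001 -0.0006 0 0 0 0.005' >/dev/null; python3 -c "from plan import *;where()"
python3 -m pendant '0 -0.001 0 0 0 0 0.005; 0 -0.002 0 0 0 0 0.005; 0 -0.003 0 0 0 0 0.005; 0 -0.004 0 0 0 0 0.005;  0 -0.004 0 0 0 0 0.005' >/dev/null; python3 -c "from plan import *;where()"
```

```text
t 14.7 far [99.7, -0.0, 0.2] near [-72.3, -0.0, -0.3] tilt -0.0031 yawerr -0.0001 force box(u,lat,z) [1.5  0.53 0.95]
t 15.2 far [95.0, -0.2, 0.1] near [-77.0, -0.2, -0.2] tilt -0.0017 yawerr -0.0001 force box(u,lat,z) [ 4.04 -0.35  1.45]
```

```bash
python3 -m pendant '0 0 -0.0003 0.001 0 0 0.005; 0 0 -0.0005 0.0017 0 0 0.005; 0 0 -0.0005 0.0017 0 0 0.005' >/dev/null; python3 -c "from plan import *;where()"
python3 -m pendant '0 -0.0005 0 0 0 0 0.005; 0 -0.001 0 0 0 0 0.005; 0 -0.001 0 0 0 0 0.005' >/dev/null; python3 -c "from plan import *;where()"
```

```text
t 15.5 far [94.3, -0.1, -0.2] near [-77.7, -0.1, 0.1] tilt 0.0016 yawerr -0.0001 force box(u,lat,z) [ 2.22 -1.29  0.51]
t 15.8 far [93.2, 0.1, -0.2] near [-78.8, 0.1, 0.1] tilt 0.0019 yawerr 0.0001 force box(u,lat,z) [ 2.7  -0.39 -0.  ]
```

```bash
python3 -m pendant '0 0 -0.0004 -0.0005 0 0 0.005; 0 0 -0.0006 -0.001 0 0 0.005; 0 -0.0005 -0.0006 -0.001 0 0 0.005; 0 -0.001 -0.0006 -0.001 0 0 0.005; 0 -0.001 -0.0006 -0.001 0 0 0.005' >/dev/null; python3 -c "from plan import *;where()"
python3 -m pendant '0 -0.0005 0 0 0 0 0.005; 0 -0.001 0 0 0 0 0.005; 0 -0.001 0 0 0 0 0.005' >/dev/null; python3 -c "from plan import *;where()"
```

```text
t 16.3 far [91.4, 0.3, -0.2] near [-80.6, 0.3, 0.2] tilt 0.0027 yawerr 0.0002 force box(u,lat,z) [ 1.39  0.62 -2.64]
t 16.6 far [90.5, 0.2, -0.1] near [-81.5, 0.2, 0.4] tilt 0.0025 yawerr 0.0001 force box(u,lat,z) [-0.17 -0.26 -3.59]
```

```bash
for i in 1 2 3; do python3 -m pendant '0 -0.0005 0 0 0 0 0.005; 0 -0.001 0 0 0 0 0.005' >/dev/null; python3 -c "from plan import *;where()"; done
```

```text
t 16.8 far [89.7, 0.2, 0.0] near [-82.3, 0.1, 0.4] tilt 0.0021 yawerr 0.0001 force box(u,lat,z) [ 0.58  0.18 -4.88]
t 17.0 far [89.0, 0.1, 0.3] near [-83.0, 0.1, 0.5] tilt 0.0014 yawerr 0.0 force box(u,lat,z) [-0.28 -0.01 -4.05]
t 17.2 far [88.3, 0.0, 0.5] near [-83.7, 0.0, 0.7] tilt 0.0008 yawerr 0.0 force box(u,lat,z) [ 0.08 -0.52 -5.31]
```

```bash
python3 -m pendant '0 0 0.0003 0 0 0 0.005; 0 -0.0005 0.0006 0 0 0 0.005; 0 -0.001 0.0006 0 0 0 0.005' >/dev/null; python3 -c "from plan import *;where()"; for i in 1 2; do python3 -m pendant '0 -0.0005 0 0 0 0 0.005; 0 -0.001 0 0 0 0 0.005' >/dev/null; python3 -c "from plan import *;where()"; done
```

```text
t 17.5 far [88.1, -0.1, 0.4] near [-83.9, -0.0, 0.2] tilt -0.0012 yawerr -0.0002 force box(u,lat,z) [ 1.97  0.06 -5.37]
t 17.7 far [88.1, -0.1, 1.0] near [-83.9, -0.1, 0.4] tilt -0.0034 yawerr -0.0003 force box(u,lat,z) [ 4.95  0.9  -5.41]
t 17.9 far [88.0, -0.1, 1.5] near [-84.0, -0.1, 0.5] tilt -0.0056 yawerr -0.0004 force box(u,lat,z) [ 7.87  0.75 -7.04]
```

Stop found at about x = +84 mm. Ease off, level the cover onto the ledges, then give the final push while it lies flat.

```bash
python3 -m pendant '0 0.001 0 0 0 0 0.005; 0 0.0015 0.0004 0.002 0 0 0.005; 0 0.0015 0.0008 0.004 0 0 0.005; 0 0.0015 0.001 0.004 0 0 0.005; 0 0.0015 0.001 0.004 0 0 0.005' >/dev/null; python3 -c "from plan import *;where()"
```

```text
t 18.4 far [88.1, -0.1, -0.1] near [-83.9, -0.1, 0.2] tilt 0.0019 yawerr -0.0001 force box(u,lat,z) [ 5.35  1.73 -0.26]
```

```bash
python3 -m pendant '0 0 -0.0003 0 0 0 0.005; 0 -0.0003 -0.0003 0 0 0 0.005; 0 -0.0003 -0.0003 0 0 0 0.005;  0 -0.0003 -0.0003 0 0 0 0.005' >/dev/null; python3 -c "from plan import *;where()"; python3 -m pendant '0 0 0 0 0 0 0.005; 0 0 0 0 0 0 0.005' >/dev/null; python3 -c "from plan import *;where()"
```

```text
t 18.8 far [88.1, -0.1, 0.0] near [-83.9, -0.1, 0.2] tilt 0.0011 yawerr -0.0002 force box(u,lat,z) [ 6.38  1.7  -4.06]
t 19.0 far [88.1, -0.1, 0.1] near [-83.9, -0.1, 0.2] tilt 0.0011 yawerr -0.0002 force box(u,lat,z) [ 7.24  1.23 -3.24]
```

Pushed home at about 7 N while lying flat. Ease the load, open, and look at the result.

```bash
python3 -m pendant '0 0.0008 0 0 0 0 0.005; 0 0.0016 0 0 0 0 0.005; 0 0.0016 0 0 0 0 0.005' >/dev/null; python3 -c "from plan import *;where()"
python3 -m pendant '0 0 0 0 0 0 0.02; 0 0 0 0 0 0 0.025; 0 0 0 0 0 0 0.03; 0 0 0 0 0 0 0.034; 0 0 0 0 0 0 0.034; 0 0 0 0 0 0 0.034; 0 0 0 0 0 0 0.034'; python3 -c "from plan import *;where()"
```

```text
t 19.3 far [88.0, -0.1, -0.4] near [-84.0, -0.1, 0.4] tilt 0.0049 yawerr 0.0 force box(u,lat,z) [0.52 1.05 2.4 ]
t: 20.0
eef_pos: [0.5405, -0.1753, 0.0828]
eef_rot: [-0.002, 0.775, 0.632, -0.001]
force: [-0.2, -0.2, -0.1]
opening: 0.401
gripper_force: 0.0
t 20.0 far [88.1, 0.0, -1.1] near [-83.9, 0.0, -0.3] tilt 0.0048 yawerr 0.0 force box(u,lat,z) [-0.12 -0.27 -0.14]
```

Released, with the force back to zero. Lift straight up slowly, then look from above.

```bash
python3 -m pendant '0 0 -0.005 0 0 0 0.034; 0 0 -0.015 0 0 0 0.034; 0 0 -0.03 0 0 0 0.034; 0 0 -0.05 0 0 0 0.034; 0 0 -0.08 0 0 0 0.034; 0 0 -0.12 0 0 0 0.034; -0.04 0 -0.16 0 0 0 0.034; -0.08 0 -0.2 0 0 0 0.034; -0.1 0 -0.22 0 0 0 0.034; -0.1 0 -0.22 0 0 0 0.034; -0.1 0 -0.22 0 0 0 0.034' | tail -3
python3 - <<'E'
from plan import *
w=ctrl.read_camera("wrist"); c=cam("wrist")
k=cam("side"); I=ctrl.read_camera("side"); x,y=np.int32(proj(k,np.r_[C,.085]))
save("fin.png",np.hstack([cv2.resize(w[:250,120:480],(460,320)),cv2.resize(I[y-40:y+40,x-42:x+43],(340,320),interpolation=2)]))
E
```

```text
force: [0.5, -1.0, -1.2]
opening: 0.398
gripper_force: 0.0
```

View pics/fin.png

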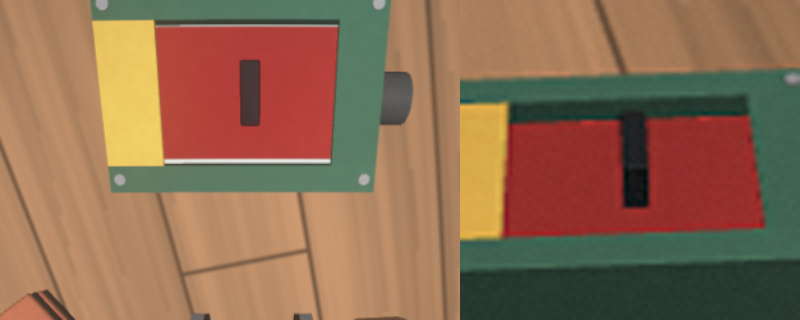

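The final views show the cover flat in the opening with both ends under the lips. Its grip at (250,92) sits about 2 mm to the green side of the opening's centre, which matches it resting at the stop.

```bash
python3 -c "from cell import ctrl;print(ctrl.get_state()['t'],ctrl.sign_off())"
```

```text
the job is handed in; nothing more can be done
21.2 None
```

The job is handed in at 21.2 s: the cover lies flat on the ledges with both ends under the lips, pushed home at about 7 N (peak reading 7.9 N) and released, and I never moved the arm near the four loose items.

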